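Load a disc source into a planchet counter and start the count

TASK

Count the large round disc sample: pull the counter's sample slide fully out by its knob, lower the disc face up into the round nest that matches its outline (do not drop it) and let go, then push the slide fully home so that the disc rides inside. Then press the big round start button on the scaler all the way down and let it spring back. Leave the small disc, the square sample and the lead pot where they are.

Things in the scene. Friction and masses are not known exactly. Their poses are not given: they have to be found in the camera images.
- disc: the sample to count: plain aluminium disc, 50 mm diameter, 12 mm thick, lower edge tapered (46 mm diameter underneath, full 50 mm from 4 mm up), with a dull 38 mm round face on top; it starts face up on a 2 mm thick bench mat. Origin: centre of its underside; z up out of its dull face. About 65 g
- small_disc: bystander: similar aluminium disc, but 36 mm diameter, 12 mm thick, on the mat. Origin: centre of its underside
- square: bystander: square aluminium sample, 50 x 50 mm, 12 mm thick, on the mat. Origin: centre of its underside
- pot: bystander: dark lidded lead pot, 62 mm diameter, 73 mm high with its lid knob, standing on the bench. Origin: centre of its underside
- counter: fixed planchet counter: light grey shielded block 150 x 150 x 150 mm, detector tube on top to 184 mm (cable stub to 200). Origin: centre of its underside. Its front looks along its own -x, 75 mm from the origin, with a 96 mm wide slot for the slide. The slot's upper edge is 10 mm above the tray: only a disc lying fully down in the nest (7 mm proud) passes
- nest (a point): centre of the floor of the round nest in the slide's flat tray (90 mm wide); moves with the slide. x points back into the counter, z up; the slide pulls out along -x. Nest 53 mm in diameter, 5 mm deep; floor 15 mm, tray top 20 mm above the bench. Slide home: hidden inside, on the counter's own z axis; fully out: 65 mm in front of the counter's face
- slide_knob (a point): centre of the top of the slide's upright black pull knob: round post of 20 mm diameter, 38 mm high, top 58 mm above the bench, on a 34 mm wide tongue. It lies 145 mm from the nest's centre along the nest's -x. A steel closing plate (110 mm wide, 12 mm thick, top 46 mm above the bench) stands between them, 58 to 70 mm from the knob. Axes as the nest's
- slide (a joint): how far the sample slide is pulled out, in m: 0 fully home, 0.140 fully out against its stop. It starts home or a little ajar (up to 0.02), moves with about 2 N of friction and stays where it is left
- start_top (a point): centre of the cap of the scaler's start button, the only large round button (black, 28 mm diameter, in a grey 44 mm collar) on the sloping panel of a light grey desk console 170 x 240 mm. z points out of the cap, leaning 0.29 rad from vertical towards the console's low front edge; x points up the slope. The cap stands 10 mm proud of its collar and moves with the button
- start (a joint): how far the start button is pressed, in m: 0 up, 0.006 fully down; spring, about 1.5 N to begin and 5 N when fully down, springs back
Not all that is in view belongs to the job. Leave any red look-alike of the disc alone.

How it is judged:
On the way, in this order (a step that is already met when the one before it is completed fails the run):
1. the slide is pulled out (at least 0.13 m) (value of joint slide above 0.13 m), for 0.1 s.
2. the disc lies flat on the floor of the nest of the pulled-out slide, released and still (value of joint slide above 0.11 m and horizontal distance between disc and nest below 0.003 m and z of disc in the frame of nest below 0.0015 m and angle between disc's own z axis and vertical below 0.06 rad and contact force between the fingers and disc below 0.1 N and linear speed of disc below 0.02 m/s), for 0.2 s.
3. the slide is home with the disc in its nest (value of joint slide below 0.004 m and horizontal distance between disc and nest below 0.003 m and z of disc in the frame of nest below 0.0015 m), for 0.2 s.
4. the start button is pressed with the slide home (value of joint start above 0.0045 m and value of joint slide below 0.004 m), for 0.05 s.
At the end, for the whole second after the job is handed in: The slide is home (within 4 mm), the disc lies face up and flat on the floor of its nest (centre within 3 mm, height within 1.5 mm, tilt under 0.06 rad) inside the counter, at rest; the start button is up again; the small disc, the square sample and the pot are within 15 mm of where they started (all of step 3 and value of joint start below 0.0015 m and z of disc in the frame of nest above -0.0015 m and angle between disc's own z axis and vertical below 0.06 rad and linear speed of disc below 0.02 m/s and distance of each of small_disc, square, pot from where it was at the start of the episode below 0.015 m); the robot touches nothing.
It fails at once if the disc is dropped (it falls faster than 0.45 m/s out of the fingers, about 10 mm of free fall) (linear speed of disc above 0.45 m/s and contact force between the fingers and disc below 0.05 N).
It fails at once if the small disc, the square sample or the pot is pushed away or tipped (distance of any of small_disc, square, pot from where it was at the start of the episode above 0.015 m or angle between pot's own z axis and vertical above 0.3 rad).
It also fails if it takes over 72 s, if anything falls off the work surface, if the arm or the gripper's body presses on something with over 40 N, if the wrist force passes 120 N, or if a joint passes its speed limit or range.

ROBOT

A 7-joint arm with a two-finger parallel gripper is mounted at the origin on the work surface. World frame = base frame: x ahead of the robot, y to its left, z up, the work surface at z = 0. Lengths are in m, angles in rad, forces in N, time in s.
With the tool pointing down it reaches from about 0.4 to 0.85 m from the base axis. Payload 4.5 kg.
Tool frame: the origin (TCP) lies midway between the tips of the shut fingers; the grasp point (between the pads) lies 19 mm behind it; z points along the fingers, y is the direction in which the jaws open and shut (so a half turn about z gives the same grasp; the last joint's range is limited). The gripper opens to 88 mm and grips with 3 to 60 N. Pads are 18 mm wide; open, the fingers measure 123 mm over their backs; the gripper's body (75 mm by 187 mm) begins 45 mm behind the grasp point.
Start: joints at [1.222, 0.689, -0.195, 1.565, 0.157, 0.902, -0.215], TCP at [0.233, -0.58, 0.239] pointing down, gripper open.
Joint ranges: [-3.01, 3.01], [-0.46, 2.08], [-1.47, 1.51], [0.13, 2.56], [-1, 4.14], [0.04, 2.09], [-2.66, 2.66]. Speed limits (rad/s): [2.57, 2.57, 3.14, 3.14, 3.14, 3.14, 3.14].

INTERFACE

Orientations are given as a unit quaternion [x, y, z, w].
In Python, from plant import r, viewer gives the robot as it stands.
- The arm moves only by the tool play_rows, never from a script. Its argument "commands" is a list of rows, each an object with "delta_rot": the turn, a rotation vector about the tool's x, y, z normalised to -1 to 1, where 1 is pi rad, a list of three; "travel": the shift along the tool's x, y, z normalised to -1 to 1, where 1 is 15 cm, a list of three; "gripper": the opening, from -1 (shut) to 1 (fully open). In form: [{"delta_rot": [wx, wy, wz], "travel": [x, y, z], "gripper": gripper}, ...]. A call has 1 to 12 rows; each row is the pose to reach, as a shift and turn from the pose commanded when the call began, along the tool's axes at that moment, turning the shorter way round; what a row does not reach only later rows make up. A row lasts 1/8 s, in which the tool goes at most 62.5 mm and 10.7 degrees, less where a joint would pass 70% of its speed; a pose out of reach is approached as far as the arm can. A call with a number of a shift or a turn outside -1 to 1 is refused whole. A call with a gripper value outside its range is refused whole. The fingers move at their own pace and stop on an object; "force" is the grip in N (left out, the last holds). Time passes only in rows, so rows that repeat a pose let the fingers close. It gives the time, the measured TCP pose, the force and the opening at its end, in the units of the state.
- r.get_state(): the state, without advancing time (a new reading comes with each control period).
- viewer.snapshot(name): name is "scene" or "top"; returns a dict with "color" (384x512x3 uint8, red, green, blue), "z_map" (384x512 float32, m along the optical axis (not along the pixel's ray), 0 where there is no reading), "fx", "fy", "cx", "cy" (pixels), "origin" and "attitude" of the camera in the world. Camera axes: x right, y up, looking along -z (the intrinsics and any distortion apply to the point x, -y, -z); pixel columns grow to the right and rows downward; lengths in m; the calibration is good to about 2 mm. A picture is of the moment at which its call begins.
- r.finish_job(): hands the job in, once; it reports no verdict.
Trained networks look in the newest picture that a camera, given by its name, has taken for a name from the list of things; names that differ only in an ending like _2 or _b are one class to them, and where a whole thing is asked for, a point or a joint stands for the part that bears it (a point fixed in the world has none). Each returns a list of dicts, best first, with "conf" (0 to 1); they miss things now and then, are a little off and sometimes report something else, mostly with a low value. They report only what shows in the picture. A call takes as long as a camera call. They do not tell look-alikes from the thing itself.
- viewer.outline_of(camera, label): "pixels" (384x512 bool, what is visible of it) and "at" ([column, row] in pixels, amid what is visible of it).
- viewer.pinpoint(camera, label): "at" ([column, row] in pixels: a listed point, or the origin of a listed thing).
The state is a dict: "clock": time; "q": joint angles; "qd": joint speeds; "joint_torque": joint torques, N m; "tool_pos": TCP position; "eef_rot": TCP orientation; "contact_force": force on the tool from outside, world axes, zero at the start; "moment": the same for the moment, N m; "opening": opening from 0.0 (shut) to 1.0 (fully open).
Only numpy, scipy, OpenCV 4.12 (cv2) and the standard library are available. Lean on these libraries where they do the work, as an engineer would, in place of code of your own. Each camera call takes 0.05 s, during which the arm holds its last target. There are 200 camera calls.

## Working session

There is one attempt and no reset: what is moved stays moved. The work goes in short steps, Python scripts to look and compute and a tool call to move; the robot and the scene stay as the last step left them, time stands still between calls to the robot, and variables do not carry over. Pictures are saved under pics/ and viewed, about 8 in all and at most 12, crops included, and the job is handed in when it is done.

Besides the shell and the picture viewer there is one more tool, called after "Emit:" as name(argument=value, ...), one argument or row to a line, values as JSON. play_rows: Moves the arm, as the interface text tells. Its arguments: {"type":"object","properties":{"commands":{"type":"array","items":{"type":"object","properties":{"delta_rot":{"type":"array","items":{"type":"number","minimum":-1,"maximum":1}},"travel":{"type":"array","items":{"type":"number","minimum":-1,"maximum":1}},"gripper":{"type":"number"}}}},"force":{"type":"number"}},"required":["commands"]}

```bash
mkdir -p pics; ls; cat > h.py <<'E'
import sys; sys.path.insert(0,'.')
from plant import r, viewer
import numpy as np, cv2
from scipy.spatial.transform import Rotation as R
def cam(s):
    a=np.array(s['attitude']); M=a if a.shape==(3,3) else R.from_quat(a).as_matrix()
    return np.array(s['origin']),M
def ray(s,uv):
    o,M=cam(s); d=M@np.array([(uv[0]-s['cx'])/s['fx'],-(uv[1]-s['cy'])/s['fy'],-1.]); return o,d
def at_z(s,uv,z):
    o,d=ray(s,uv); return o+d*(z-o[2])/d[2]
def cloud(s):
    o,M=cam(s); v,u=np.mgrid[:384,:512]; Z=s['z_map']
    P=np.stack([(u-s['cx'])/s['fx']*Z,-(v-s['cy'])/s['fy']*Z,-Z],-1)
    return P@M.T+o
def tool(dp):  # world shift -> travel units
    st=r.get_state(); return R.from_quat(st['eef_rot']).inv().apply(dp)/0.15
E
python3 - <<'E'
from h import *
ss={}
for n in('scene','top'):
    s=viewer.snapshot(n); ss[n]=s
    print(n,[(k,s[k]) for k in s if k not in('color','z_map')])
    cv2.imwrite(f'pics/{n}0.png',s['color'][:,:,::-1])
    C=cloud(s)
    for l in('disc','small_disc','square','pot','counter','nest','slide_knob','start_top'):
        for d in viewer.pinpoint(n,l)[:3]:
            u,v=map(int,np.round(d['at'])); u=min(max(u,0),511);v=min(max(v,0),383)
            print(n,l,round(d['conf'],2),np.round(d['at'],1),C[v,u].round(3))
im=np.hstack([ss['scene']['color'],ss['top']['color']])[:,:,::-1]
st=r.get_state(); print({k:np.round(v,3) for k,v in st.items()})
E
```

```text
pics
scene [('fx', 422.8472084398061), ('fy', 422.8472084398061), ('cx', 251.72819498404402), ('cy', 195.0900808551576), ('origin', array([0.90114385, 0.69477248, 0.89723092])), ('attitude', array([0.0803304 , 0.35764108, 0.90297275, 0.22423223]))]
scene disc 0.66 [259.4 206.9] [0.534 0.006 0.011]
scene disc 0.62 [302.2 191.9] [0.399 0.015 0.013]
scene disc 0.48 [249.2 173.6] [ 0.5   -0.121  0.015]
scene small_disc 0.44 [242.9 155.2] [ 0.475 -0.212  0.009]
scene square 0.71 [225.  138.7] [ 0.493 -0.305  0.014]
scene pot 0.94 [380.5 293. ] [0.431 0.39  0.046]
scene counter 0.83 [289.7 313.8] [0.665 0.378 0.14 ]
scene nest 0.59 [241.  155.6] [ 0.484 -0.208  0.012]
scene slide_knob 0.6 [254.1 250.9] [0.63  0.16  0.056]
scene slide_knob 0.58 [223.9 138.4] [ 0.493 -0.313  0.013]
scene slide_knob 0.43 [249.2 175.8] [ 0.501 -0.119  0.009]
scene start_top 0.5 [167.8 149.3] [ 0.691 -0.273  0.077]
top [('fx', 472.9267777575844), ('fy', 472.9267777575844), ('cx', 258.6817671675669), ('cy', 188.9805668647825), ('origin', array([0.36103686, 0.01582125, 1.15618137])), ('attitude', array([-0.055120
[... 427 characters left out ...]
1 159.5] [0.594 0.285 0.139]
top slide_knob 0.91 [196.5 151. ] [0.631 0.159 0.057]
top slide_knob 0.16 [401.5 210.8] [ 0.481 -0.334  0.017]
top start_top 0.57 [377.4 124.6] [ 0.68  -0.271  0.078]
{'clock': np.float64(0.9), 'q': array([ 1.222,  0.689, -0.195,  1.565,  0.157,  0.903, -0.215]), 'qd': array([ 0.002,  0.   , -0.   , -0.001, -0.002,  0.001, -0.001]), 'joint_torque': array([ 0.0000e+00, -5.2748e+01, -1.2670e+00, -1.5375e+01, -5.2000e-02,
       -1.0000e-03,  0.0000e+00]), 'tool_pos': array([ 0.233, -0.58 ,  0.239]), 'eef_rot': array([0.982, 0.19 , 0.   , 0.   ]), 'contact_force': array([ 0.219,  0.016, -0.303]), 'moment': array([-0.042, -0.023,  0.011]), 'opening': np.float64(1.0)}
```

```bash
cd pics; python3 - <<'E'
import cv2
a=cv2.imread('top0.png'); cv2.imwrite('top0b.png',cv2.resize(a,None,fx=1.5,fy=1.5))
a=cv2.imread('scene0.png'); cv2.imwrite('scene0b.png',cv2.resize(a,None,fx=1.5,fy=1.5))
E
```

```text
(no output)
```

View pics/top0b.png

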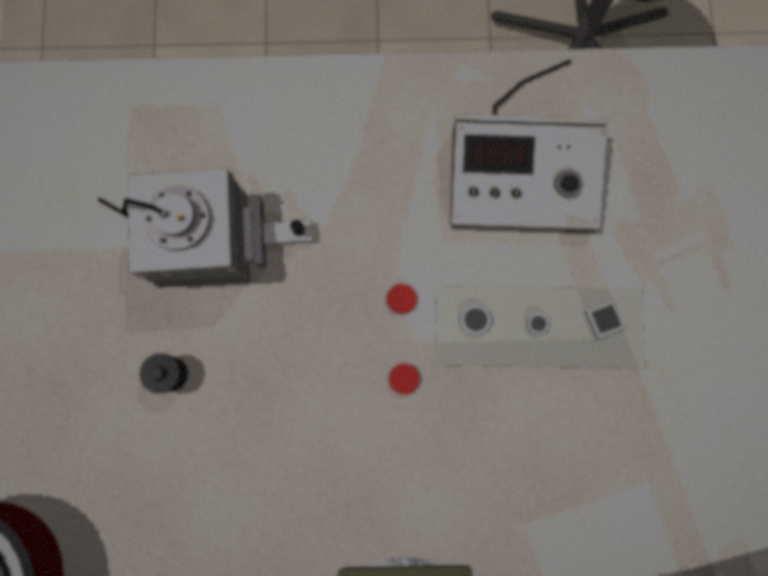

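View pics/scene0b.png

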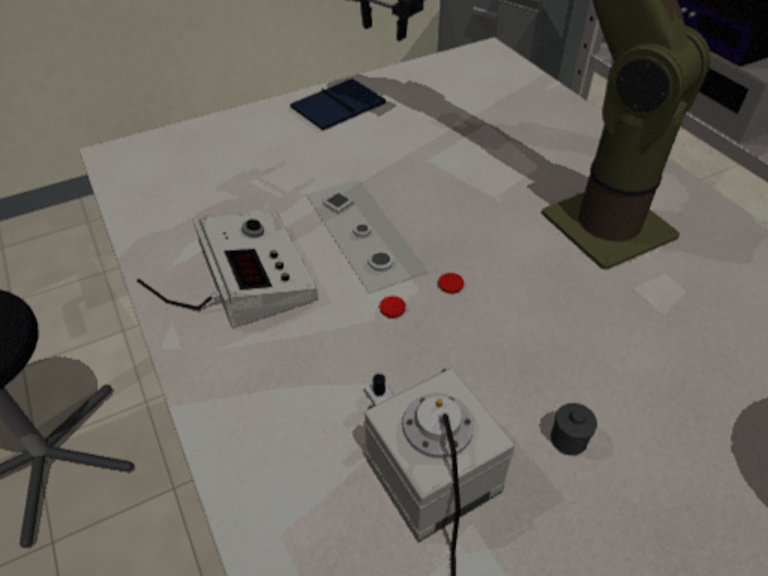

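```bash
python3 - <<'E'
from h import *
for n in('scene','top'):
    s=viewer.snapshot(n); C=cloud(s); g=s['color'].astype(int)
    for l,z in(('disc',.014),('small_disc',.014),('slide_knob',.058),('start_top',None),('counter',.15)):
        for d in viewer.outline_of(n,l)[:4]:
            m=d['pixels']; P=C[m]
            if l=='counter':
                T=m&(abs(C[...,2]-.15)<.006); q=C[T][:,:2].astype(np.float32)
                rc=cv2.minAreaRect(q*1000); print(n,l,'rect',rc); continue
            v,u=np.nonzero(m)
            c=((u.min()+u.max())/2,(v.min()+v.max())/2)
            zz=z
            print(n,l,round(d['conf'],2),m.sum(),np.round(d['at'],1),'bbox',c,'med',np.median(P,0).round(4),
                  *( [at_z(s,c,z).round(4),at_z(s,(u.mean(),v.mean()),z).round(4)] if z else []))
    # plane of console panel
    if 1:
        m=(C[...,0]>.6)&(C[...,0]<.8)&(C[...,1]<-.13)&(C[...,1]>-.37)&(C[...,2]>.03)&(C[...,2]<.12)
        Q=C[m]; A=np.c_[Q[:,:2],np.ones(len(Q))]
        w=np.ones(len(Q),bool)
        for _ in range(8):
            k=np.linalg.lstsq(A[w],Q[w,2],rcond=None)[0]; w=abs(A@k-Q[:,2])<.004
        print(n,'panel z=',k, w.sum(), 'bbox',Q.min(0),Q.max(0))
        nv=np.array([-k[0],-k[1],1]);print('normal',nv/np.linalg.norm(nv))
E
```

```text
scene disc 0.74 204 [303.  188.5] bbox (np.float64(300.0), np.float64(188.5)) med [ 0.3947 -0.0011  0.0098] [0.3973 0.0014 0.014 ] [0.3973 0.0015 0.014 ]
scene disc 0.69 171 [261.9 204.4] bbox (np.float64(261.0), np.float64(204.5)) med [ 0.5238 -0.001   0.0104] [0.526  0.0024 0.014 ] [0.5254 0.0016 0.014 ]
scene disc 0.5 168 [250.1 172.1] bbox (np.float64(253.5), np.float64(174.0)) med [ 0.4863 -0.1182  0.0116] [ 0.4876 -0.1159  0.014 ] [ 0.4877 -0.1163  0.014 ]
scene slide_knob 0.55 235 [254.6 261.2] bbox (np.float64(251.5), np.float64(259.5)) med [0.6411 0.1664 0.0207] [0.6479 0.1802 0.058 ] [0.648  0.1807 0.058 ]
scene start_top 0.52 50 [169.3 150.2] bbox (np.float64(168.5), np.float64(150.0)) med [ 0.6903 -0.2665  0.077 ]
scene counter rect ((637.4481811523438, 330.3733215332031), (116.50862121582031, 94.42417907714844), 40.51905822753906)
scene panel z= [ 0.30185902 -0.00713879 -0.1542466 ] 2187 bbox [ 0.62550413 -0.33474373  0.03069515] [ 0.79986301 -0.13004201  0.08919893]
normal [-0.28897348  0.00683406  0.95731271]
top disc 0.78 305 [316.6 212.6] bbox (np.float64(317.0), np.
[... 818 characters left out ...]
d [0.6305 0.2146 0.0218] [0.624  0.1865 0.058 ] [0.6238 0.1992 0.058 ]
top slide_knob 0.57 337 [316.  214.8] bbox (np.float64(316.5), np.float64(212.5)) med [ 0.4814 -0.1273  0.0149] [ 0.4774 -0.1218  0.058 ] [ 0.4772 -0.1217  0.058 ]
top slide_knob 0.54 172 [356.9 214.2] bbox (np.float64(358.0), np.float64(215.0)) med [ 0.4737 -0.2266  0.0149] [ 0.4694 -0.2182  0.058 ] [ 0.4693 -0.2176  0.058 ]
top counter rect ((626.2463989257812, 319.72271728515625), (139.88555908203125, 148.21572875976562), 5.943293571472168)
top panel z= [ 0.29845642 -0.012099   -0.14985939] 5150 bbox [ 0.62183295 -0.34120402  0.03002245] [ 0.79969698 -0.1300361   0.09154861]
normal [-0.28597139  0.01159288  0.95816803]
```

```bash
python3 - <<'E'
from h import *
for n in('scene','top'):
    s=viewer.snapshot(n); C=cloud(s)
    B=(C[...,0]>.25)&(C[...,0]<.8)&(C[...,1]<.3)&(C[...,1]>-.35)&(abs(C[...,2])<.03)&(s['z_map']>0)
    Q=C[B];A=np.c_[Q[:,:2],np.ones(len(Q))];w=np.ones(len(Q),bool)
    for _ in range(8):
        k=np.linalg.lstsq(A[w],Q[w,2],rcond=None)[0]; w=abs(A@k-Q[:,2])<.005
    print(n,'table',k.round(4),w.sum())
    for nm,m in (('top',(abs(C[...,2]-.15)<.005)&(C[...,0]>.5)&(C[...,0]<.75)&(C[...,1]>.2)&(C[...,1]<.45)),
                 ('plate',(abs(C[...,2]-.046)<.005)&(C[...,0]>.55)&(C[...,0]<.72)&(C[...,1]>.17)&(C[...,1]<.26)),
                 ('knob',(abs(C[...,2]-.058)<.006)&(C[...,0]>.6)&(C[...,0]<.68)&(C[...,1]>.13)&(C[...,1]<.2)),
                 ('tongue',(abs(C[...,2]-.020)<.005)&(C[...,0]>.6)&(C[...,0]<.68)&(C[...,1]>.13)&(C[...,1]<.195))):
        q=C[m][:,:2].astype(np.float32)*1000
        if len(q)>5: print(nm,len(q),q.mean(0),cv2.minAreaRect(q))
    sub=s['color'][...,::-1]
    cv2.imwrite(f'pics/{n}_k.png',cv2.resize(sub[90:200,80:230] if n=='top' else sub[210:370,220:370],None,fx=4,fy=4,interpolation=cv2.INTER_CUBIC))
E
```

```text
scene table [ 0.0009  0.0003 -0.002 ] 25780
top 816 [636.217   333.01358] ((637.6741333007812, 330.90087890625), (117.47774505615234, 94.88651275634766), 40.68303680419922)
plate 6 [660.2141  199.16339] ((671.7518920898438, 212.11734008789062), (113.34439086914062, 4.118077278137207), 49.50330352783203)
knob 50 [637.6199  162.35406] ((636.3973388671875, 161.7779541015625), (18.61031150817871, 17.521591186523438), 26.15569305419922)
tongue 123 [640.47455 165.97987] ((637.1663818359375, 161.27978515625), (34.50341033935547, 41.336421966552734), 4.192739963531494)
top table [-0.0007 -0.0029  0.0012] 46409
top 774 [622.2387  314.21942] ((625.4144287109375, 320.2431945800781), (105.75175476074219, 141.63510131835938), 28.27406120300293)
plate 293 [628.2916  225.05775] ((626.1810913085938, 230.93357849121094), (42.0927619934082, 144.3724365234375), 86.51566314697266)
knob 56 [634.4378  157.21306] ((634.840087890625, 156.91778564453125), (18.653247833251953, 18.715547561645508), 41.273284912109375)
tongue 248 [631.7862 167.0568] ((634.5962524414062, 165.4669189453125), (36.27915954589844, 57.700992584228516), 0.9603051543235779)
```

View pics/top_k.png

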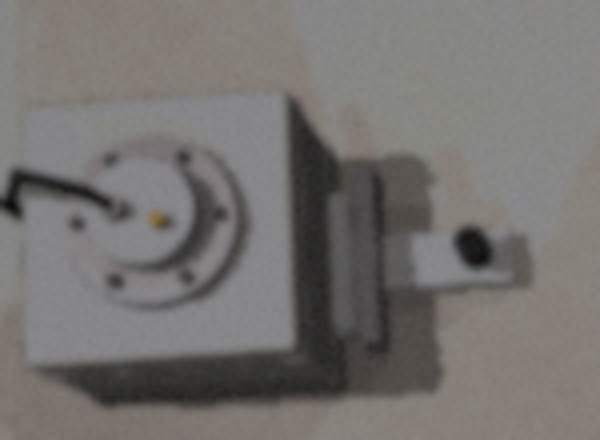

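Emit:
play_rows(
  commands=[
    {"delta_rot":[0,0,-0.0595],"travel":[0.2,-0.25,0],"gripper":0},
    {"delta_rot":[0,0,-0.119],"travel":[0.4,-0.5,0],"gripper":0},
    {"delta_rot":[0,0,-0.178],"travel":[0.7,-0.8,0],"gripper":0},
    {"delta_rot":[0,0,-0.238],"travel":[0.9,-1,0],"gripper":0},
    {"delta_rot":[0,0,-0.297],"travel":[1,-1,0],"gripper":0},
    {"delta_rot":[0,0,-0.34],"travel":[1,-1,0],"gripper":0},
    {"delta_rot":[0,0,-0.3783],"travel":[1,-1,0],"gripper":0},
    {"delta_rot":[0,0,-0.3783],"travel":[1,-1,0],"gripper":0},
  ],
)

```text
clock: 2.6
tool_pos: [0.3166, -0.3847, 0.2388]
eef_rot: [0.707, 0.707, 0.0, 0.0]
contact_force: [0.1, -0.4, -0.3]
opening: 0.499
```

```bash
python3 - <<'E'
from h import *
s=viewer.snapshot('top')
f=lambda u,v:(80+(u-1.5)/4,90+(v-1.5)/4)
P=[at_z(s,f(*p),.15) for p in((25,105),(287,92),(296,354),(28,366))]
for p in P: print(p.round(4))
print('centre',np.mean(P,0))
for a,b in((1,0),(2,3)): d=P[b]-P[a]; print('axis deg',np.degrees(np.arctan2(d[1],d[0])),np.linalg.norm(d))
for a,b in((0,3),(1,2)): d=P[b]-P[a]; print('side deg',np.degrees(np.arctan2(d[1],d[0])),np.linalg.norm(d))
st=r.get_state();M=R.from_quat(st['eef_rot']).as_matrix();print(st['tool_pos'],M.round(3),st['clock'])
E
```

```text
[0.693  0.3902 0.15  ]
[0.6973 0.2457 0.15  ]
[0.55   0.2388 0.15  ]
[0.5465 0.3834 0.15  ]
centre [0.62171668 0.31450803 0.15      ]
axis deg 91.70340204179362 0.14458955604203605
axis deg 91.35467778819947 0.14463650682184095
side deg -177.3357813855711 0.14665999469468605
side deg -177.32432383978195 0.14754092448209408
[ 0.31655774 -0.3847339   0.23877058] [[ 0.002  1.     0.   ]
 [ 1.    -0.002 -0.   ]
 [-0.     0.    -1.   ]] 2.65
```

Emit:
play_rows(
  commands=[
    {"delta_rot":[0,0,0],"travel":[0.3,0.21,0],"gripper":0},
    {"delta_rot":[0,0,0],"travel":[0.6,0.43,0],"gripper":0},
    {"delta_rot":[0,0,0],"travel":[1,0.71,0],"gripper":0},
    {"delta_rot":[0,0,0],"travel":[1,0.71,0],"gripper":0},
  ],
)

```text
clock: 3.15
tool_pos: [0.4262, -0.23, 0.2394]
eef_rot: [0.705, 0.71, 0.002, 0.001]
contact_force: [0.2, -0.5, -0.8]
opening: 0.499
```

Emit:
play_rows(
  commands=[
    {"delta_rot":[0,0,0],"travel":[0.3,0.21,0],"gripper":0},
    {"delta_rot":[0,0,0],"travel":[0.6,0.43,0],"gripper":0},
    {"delta_rot":[0,0,0],"travel":[1,0.71,0],"gripper":0},
    {"delta_rot":[0,0,0],"travel":[1,0.71,0],"gripper":0},
  ],
)

```text
clock: 3.65
tool_pos: [0.5317, -0.0802, 0.2391]
eef_rot: [0.705, 0.709, 0.002, 0.0]
contact_force: [-0.7, -1.2, -0.5]
opening: 0.5
```

Emit:
play_rows(
  commands=[
    {"delta_rot":[0,0,0],"travel":[0.3,0.21,0.2],"gripper":0},
    {"delta_rot":[0,0,0],"travel":[0.6,0.43,0.5],"gripper":0},
    {"delta_rot":[0,0,0],"travel":[1,0.71,0.8],"gripper":0},
    {"delta_rot":[0,0,0],"travel":[1,0.71,0.93],"gripper":0},
    {"delta_rot":[0,0,0],"travel":[1,0.71,0.93],"gripper":0},
  ],
)

```text
clock: 4.28
tool_pos: [0.6341, 0.0657, 0.0962]
eef_rot: [0.707, 0.708, -0.002, -0.002]
contact_force: [-0.2, -0.6, -0.1]
opening: 0.503
```

```bash
python3 - <<'E'
from h import *
st=r.get_state();p=st['tool_pos'];print(p,st['clock'])
for n in('scene','top'):
    s=viewer.snapshot(n);o,M=cam(s);im=s['color'][...,::-1].copy()
    q=M.T@(p-o);u=s['cx']+s['fx']*q[0]/-q[2];v=s['cy']+s['fy']*q[1]/q[2]
    print(n,u,v)
    if n=='scene':
        C=cloud(s);x0,y0=int(u)-60,int(v)-50
        im=cv2.resize(im[y0:y0+120,x0:x0+130],None,fx=5,fy=5,interpolation=cv2.INTER_CUBIC)
        cv2.drawMarker(im,(int((u-x0)*5+2),int((v-y0)*5+2)),(0,255,0),0,12,1);cv2.imwrite('pics/s1.png',im);print(x0,y0)
        m=(abs(C[...,2]-.058)<.006)&(C[...,0]>.6)&(C[...,0]<.68)&(C[...,1]>.13)&(C[...,1]<.2)
        print(C[m].mean(0))
E
```

```text
[0.6341172  0.06569097 0.0961511 ] 4.275
scene 234.87296810343332 214.6339561172822
174 164
[0.63747314 0.16239681 0.05578007]
top 234.39504214215864 144.7769312711544
```

View pics/s1.png

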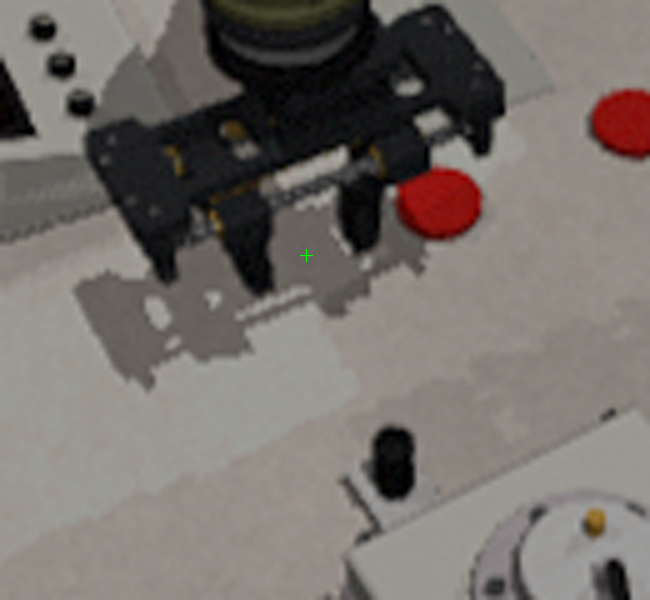

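Emit:
play_rows(
  commands=[
    {"delta_rot":[0,0,0],"travel":[0.3,0,0],"gripper":0},
    {"delta_rot":[0,0,0],"travel":[0.61,0,0],"gripper":0},
    {"delta_rot":[0,0,0],"travel":[0.61,0,0.1],"gripper":0},
    {"delta_rot":[0,0,0],"travel":[0.61,0,0.25],"gripper":0},
    {"delta_rot":[0,0,0],"travel":[0.61,0,0.42],"gripper":0},
    {"delta_rot":[0,0,0],"travel":[0.61,0,0.42],"gripper":0},
    {"delta_rot":[0,0,0],"travel":[0.61,0,0.42],"gripper":-1},
    {"delta_rot":[0,0,0],"travel":[0.61,0,0.42],"gripper":-1},
    {"delta_rot":[0,0,0],"travel":[0.61,0,0.42],"gripper":-1},
    {"delta_rot":[0,0,0],"travel":[0.61,0,0.42],"gripper":-1},
  ],
  force=20,
)

```text
clock: 5.62
tool_pos: [0.6349, 0.1567, 0.0373]
eef_rot: [0.707, 0.707, -0.001, -0.0]
contact_force: [-3.9, -0.9, 5.5]
opening: 0.224
```

Emit:
play_rows(
  commands=[
    {"delta_rot":[0,0,0],"travel":[-0.1,0,0],"gripper":-1},
    {"delta_rot":[0,0,0],"travel":[-0.3,0.01,0],"gripper":-1},
    {"delta_rot":[0,0,0],"travel":[-0.5,0.02,0],"gripper":-1},
    {"delta_rot":[0,0,0],"travel":[-0.7,0.02,0],"gripper":-1},
    {"delta_rot":[0,0,0],"travel":[-0.85,0.03,0],"gripper":-1},
    {"delta_rot":[0,0,0],"travel":[-0.88,0.03,0],"gripper":-1},
    {"delta_rot":[0,0,0],"travel":[-0.88,0.03,0],"gripper":-1},
  ],
)

```text
clock: 6.5
tool_pos: [0.6406, 0.0322, 0.0372]
eef_rot: [0.706, 0.708, 0.005, -0.003]
contact_force: [-2.3, 11.1, 1.8]
opening: 0.231
```

Emit:
play_rows(
  commands=[
    {"delta_rot":[0,0,0],"travel":[-0.03,0,0],"gripper":-1},
    {"delta_rot":[0,0,0],"travel":[-0.03,0,0],"gripper":-1},
    {"delta_rot":[0,0,0],"travel":[-0.03,0,0],"gripper":-1},
  ],
)

```text
clock: 6.88
tool_pos: [0.6406, 0.0322, 0.0372]
eef_rot: [0.705, 0.709, 0.007, -0.005]
contact_force: [-3.1, 17.2, -0.1]
opening: 0.23
```

```bash
python3 - <<'E'
from h import *
s=viewer.snapshot('scene');im=s['color'][...,::-1]
cv2.imwrite('pics/s2.png',cv2.resize(im[170:320,190:340],None,fx=4,fy=4,interpolation=cv2.INTER_CUBIC))
E
```

```text
(no output)
```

View pics/s2.png

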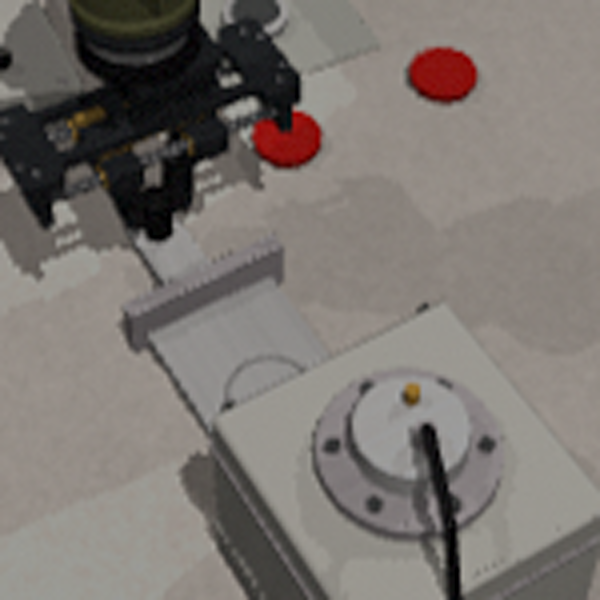

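Emit:
play_rows(
  commands=[
    {"delta_rot":[0,0,0],"travel":[0.08,0.01,0],"gripper":-1},
    {"delta_rot":[0,0,0],"travel":[0.08,0.01,0],"gripper":-0.2},
    {"delta_rot":[0,0,0],"travel":[0.08,0.01,0],"gripper":-0.2},
    {"delta_rot":[0,0,0],"travel":[0.08,0.01,0],"gripper":-0.2},
    {"delta_rot":[0,0,0],"travel":[0.08,0.01,0],"gripper":-1},
    {"delta_rot":[0,0,0],"travel":[0.08,0.01,0],"gripper":-1},
    {"delta_rot":[0,0,0],"travel":[0.08,0.01,0],"gripper":-1},
    {"delta_rot":[0,0,0],"travel":[0.08,0.01,0],"gripper":-1},
  ],
)

```text
clock: 7.92
tool_pos: [0.6404, 0.032, 0.036]
eef_rot: [0.707, 0.707, -0.001, -0.001]
contact_force: [-5.9, -1.8, 3.4]
opening: 0.229
```

```bash
python3 - <<'E'
from h import *
st=r.get_state();print(st['q'].round(3),st['tool_pos'].round(4),R.from_quat(st['eef_rot']).as_matrix().round(4),st['contact_force'])
E
```

```text
[ 0.062  0.998 -0.345  1.626  0.519  0.613 -0.568] [0.6404 0.032  0.036 ] [[-5.0e-04  1.0e+00 -2.9e-03]
 [ 1.0e+00  5.0e-04 -1.2e-03]
 [-1.2e-03 -2.9e-03 -1.0e+00]] [-5.90758772 -1.81708186  3.36312756]
```

Emit:
play_rows(
  commands=[
    {"delta_rot":[0,0,0],"travel":[0,-0.02,0],"gripper":-0.2},
    {"delta_rot":[0,0,0],"travel":[0,-0.02,0],"gripper":-0.2},
    {"delta_rot":[0,0,0],"travel":[0,-0.02,0],"gripper":-0.2},
    {"delta_rot":[0,0,0.059],"travel":[0,-0.02,0],"gripper":-0.2},
    {"delta_rot":[0,0,0.118],"travel":[0,-0.02,0],"gripper":-0.2},
    {"delta_rot":[0,0,0.177],"travel":[0,-0.02,0],"gripper":-0.2},
    {"delta_rot":[0,0,0.236],"travel":[0,-0.02,0],"gripper":-0.2},
    {"delta_rot":[0,0,0.295],"travel":[0,-0.02,0],"gripper":-0.2},
    {"delta_rot":[0,0,0.354],"travel":[0,-0.02,0],"gripper":-0.2},
    {"delta_rot":[0,0,0.413],"travel":[0,-0.02,0],"gripper":-0.2},
    {"delta_rot":[0,0,0.472],"travel":[0,-0.02,0],"gripper":-0.2},
    {"delta_rot":[0,0,0.5],"travel":[0,-0.02,0],"gripper":-0.2},
  ],
)

```text
clock: 9.43
tool_pos: [0.6395, 0.033, 0.0363]
eef_rot: [1.0, -0.001, 0.001, -0.0]
contact_force: [0.2, -0.3, -0.2]
opening: 0.399
```

Emit:
play_rows(
  commands=[
    {"delta_rot":[0,0,0],"travel":[0,0,0],"gripper":-0.2},
    {"delta_rot":[0,0,0],"travel":[0,0,0],"gripper":-1},
    {"delta_rot":[0,0,0],"travel":[0,0,0],"gripper":-1},
    {"delta_rot":[0,0,0],"travel":[0,0,0],"gripper":-1},
    {"delta_rot":[0,0,0],"travel":[0,0,0],"gripper":-1},
  ],
  force=8,
)

```text
clock: 10.05
tool_pos: [0.6392, 0.0358, 0.0362]
eef_rot: [1.0, 0.002, 0.0, -0.002]
contact_force: [-0.3, 4.8, -1.5]
opening: 0.227
```

```bash
python3 - <<'E'
from h import *
st=r.get_state();print(st['q'].round(3),st['tool_pos'].round(4),R.from_quat(st['eef_rot']).as_matrix().round(4),st['contact_force'])
E
```

```text
[-0.142  0.979  0.029  1.646 -0.057  0.517 -1.644] [0.6392 0.0358 0.0362] [[ 1.0e+00  3.3e-03  8.0e-04]
 [ 3.3e-03 -1.0e+00  4.0e-03]
 [ 8.0e-04 -4.0e-03 -1.0e+00]] [-0.28356613  4.78448609 -1.5384008 ]
```

Emit:
play_rows(
  commands=[
    {"delta_rot":[0,0,0],"travel":[0,0,0],"gripper":0},
    {"delta_rot":[0,0,0],"travel":[0,0,0],"gripper":0.5},
    {"delta_rot":[0,0,0],"travel":[0,0,-0.25],"gripper":0.5},
    {"delta_rot":[0,0,0],"travel":[-0.2,0.3,-0.5],"gripper":0.5},
    {"delta_rot":[0,0,0],"travel":[-0.5,0.6,-0.5],"gripper":0.5},
    {"delta_rot":[0,0,0],"travel":[-0.8,0.9,-0.5],"gripper":0.5},
    {"delta_rot":[0,0,0],"travel":[-1,1,-0.5],"gripper":0.5},
    {"delta_rot":[0,0,0],"travel":[-1,1,-0.5],"gripper":0.5},
    {"delta_rot":[0,0,0],"travel":[-1,1,-0.5],"gripper":0.5},
  ],
)

```text
clock: 11.18
tool_pos: [0.4902, -0.1174, 0.1114]
eef_rot: [1.0, 0.0, 0.001, 0.0]
contact_force: [-0.2, 0.7, 0.1]
opening: 0.753
```

```bash
python3 - <<'E'
from h import *
st=r.get_state();p=st['tool_pos'];print(p,st['clock'],st['opening'])
s=viewer.snapshot('scene');o,M=cam(s);im=s['color'][...,::-1].copy()
def pr(p):
    q=M.T@(np.array(p)-o);return s['cx']+s['fx']*q[0]/-q[2],s['cy']+s['fy']*q[1]/q[2]
u,v=pr(p);x0,y0=int(u)-50,int(v)-50
im=cv2.resize(im[y0:y0+110,x0:x0+120],None,fx=5,fy=5,interpolation=cv2.INTER_CUBIC)
for w,c in((p,(0,255,0)),([.4835,-.126,.014],(255,0,0)),([.4877,-.1163,.014],(0,0,255))):
    a,b=pr(w);cv2.drawMarker(im,(int((a-x0)*5+2),int((b-y0)*5+2)),c,0,12,1)
cv2.imwrite('pics/s3.png',im)
E
```

```text
[ 0.49017609 -0.11744413  0.11143081] 11.175 0.7531440788182066
```

View pics/s3.png

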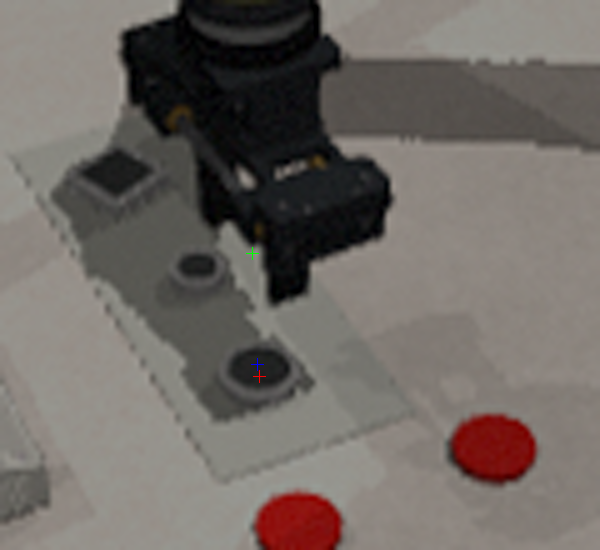

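Emit:
play_rows(
  commands=[
    {"delta_rot":[0,0,0],"travel":[-0.045,0.055,0],"gripper":0.8},
    {"delta_rot":[0,0,0],"travel":[-0.045,0.055,0.2],"gripper":0.8},
    {"delta_rot":[0,0,0],"travel":[-0.045,0.055,0.4],"gripper":0.8},
    {"delta_rot":[0,0,0],"travel":[-0.045,0.055,0.54],"gripper":0.8},
    {"delta_rot":[0,0,0],"travel":[-0.045,0.055,0.54],"gripper":0.8},
    {"delta_rot":[0,0,0],"travel":[-0.045,0.055,0.54],"gripper":0.8},
  ],
)

```text
clock: 11.98
tool_pos: [0.4826, -0.1259, 0.0307]
eef_rot: [1.0, 0.0, 0.0, 0.0]
contact_force: [0.3, -0.0, -0.0]
opening: 0.9
```

Emit:
play_rows(
  commands=[
    {"delta_rot":[0,0,0],"travel":[0,0,0.07],"gripper":0.8},
    {"delta_rot":[0,0,0],"travel":[0,0,0.145],"gripper":0.8},
    {"delta_rot":[0,0,0],"travel":[0,0,0.145],"gripper":0.8},
    {"delta_rot":[0,0,0],"travel":[0,0,0.145],"gripper":-1},
    {"delta_rot":[0,0,0],"travel":[0,0,0.145],"gripper":-1},
    {"delta_rot":[0,0,0],"travel":[0,0,0.145],"gripper":-1},
    {"delta_rot":[0,0,0],"travel":[0,0,0.145],"gripper":-1},
    {"delta_rot":[0,0,0],"travel":[0,0,0.145],"gripper":-1},
  ],
  force=5,
)

```text
clock: 12.98
tool_pos: [0.4824, -0.1259, 0.0086]
eef_rot: [1.0, 0.0, 0.0, 0.0]
contact_force: [0.2, -0.7, 2.5]
opening: 0.557
```

Emit:
play_rows(
  commands=[
    {"delta_rot":[0,0,0],"travel":[0,0,0],"gripper":0.8},
    {"delta_rot":[0,0,0],"travel":[0,0,0],"gripper":0.8},
    {"delta_rot":[0,0,-0.05],"travel":[0,0,-0.13],"gripper":0.8},
    {"delta_rot":[0,0,-0.109],"travel":[0,0,-0.13],"gripper":0.8},
    {"delta_rot":[0,0,-0.168],"travel":[0,0,-0.13],"gripper":0.8},
    {"delta_rot":[0,0,-0.227],"travel":[0,0,-0.13],"gripper":0.8},
    {"delta_rot":[0,0,-0.286],"travel":[0,0,-0.13],"gripper":0.8},
    {"delta_rot":[0,0,-0.345],"travel":[0,0,-0.13],"gripper":0.8},
    {"delta_rot":[0,0,-0.404],"travel":[0,0,-0.13],"gripper":0.8},
    {"delta_rot":[0,0,-0.463],"travel":[0,0,-0.13],"gripper":0.8},
    {"delta_rot":[0,0,-0.5],"travel":[0,0,-0.13],"gripper":0.8},
    {"delta_rot":[0,0,-0.5],"travel":[0,0,-0.13],"gripper":0.8},
  ],
)

```text
clock: 14.48
tool_pos: [0.4821, -0.1259, 0.0279]
eef_rot: [0.707, 0.707, 0.0, -0.0]
contact_force: [-0.2, 0.2, -1.1]
opening: 0.901
```

Emit:
play_rows(
  commands=[
    {"delta_rot":[0,0,0],"travel":[0,0,0],"gripper":0.8},
    {"delta_rot":[0,0,0],"travel":[0,0,0.07],"gripper":0.8},
    {"delta_rot":[0,0,0],"travel":[0,0,0.13],"gripper":0.8},
    {"delta_rot":[0,0,0],"travel":[0,0,0.13],"gripper":0.8},
    {"delta_rot":[0,0,0],"travel":[0,0,0.13],"gripper":0.8},
  ],
)

```text
clock: 15.1
tool_pos: [0.4821, -0.1257, 0.0083]
eef_rot: [0.707, 0.707, -0.0, -0.0]
contact_force: [-0.2, 0.5, 0.5]
opening: 0.896
```

Emit:
play_rows(
  commands=[
    {"delta_rot":[0,0,0],"travel":[0,0,0],"gripper":-1},
    {"delta_rot":[0,0,0],"travel":[0,0,0],"gripper":-1},
    {"delta_rot":[0,0,0],"travel":[0,0,0],"gripper":-1},
    {"delta_rot":[0,0,0],"travel":[0,0,0],"gripper":-1},
    {"delta_rot":[0,0,0],"travel":[0,0,0],"gripper":-1},
  ],
  force=15,
)

```text
clock: 15.72
tool_pos: [0.4823, -0.1258, 0.0086]
eef_rot: [0.707, 0.707, 0.0, 0.0]
contact_force: [-0.5, 0.2, 1.5]
opening: 0.553
```

```bash
python3 - <<'E'
from h import *
st=r.get_state();print(st['q'].round(3),st['tool_pos'].round(4),R.from_quat(st['eef_rot']).as_matrix().round(4),st['contact_force'],st['opening'])
E
```

```text
[ 0.256  0.944 -0.154  2.077  0.784  0.177 -0.61 ] [ 0.4823 -0.1258  0.0086] [[-4.e-04  1.e+00  3.e-04]
 [ 1.e+00  4.e-04 -1.e-04]
 [-1.e-04  3.e-04 -1.e+00]] [-0.46801769  0.24775454  1.50815261] 0.5528814664598374
```

Emit:
play_rows(
  commands=[
    {"delta_rot":[0,0,0],"travel":[0,0,-0.1],"gripper":-1},
    {"delta_rot":[0,0,0],"travel":[0,0,-0.3],"gripper":-1},
    {"delta_rot":[0,0,0],"travel":[0.1,0.05,-0.55],"gripper":-1},
    {"delta_rot":[0,0,0],"travel":[0.3,0.15,-0.7],"gripper":-1},
    {"delta_rot":[0,0,0],"travel":[0.55,0.28,-0.75],"gripper":-1},
    {"delta_rot":[0,0,0],"travel":[0.8,0.4,-0.75],"gripper":-1},
    {"delta_rot":[0,0,0],"travel":[0.95,0.47,-0.75],"gripper":-1},
    {"delta_rot":[0,0,0],"travel":[1,0.5,-0.75],"gripper":-1},
    {"delta_rot":[0,0,0],"travel":[1,0.5,-0.75],"gripper":-1},
  ],
  force=20,
)

```text
clock: 16.85
tool_pos: [0.5568, 0.0237, 0.1207]
eef_rot: [0.707, 0.707, -0.001, 0.0]
contact_force: [-0.1, -0.8, -2.1]
opening: 0.552
```

Emit:
play_rows(
  commands=[
    {"delta_rot":[0,0,0],"travel":[0.15,0.07,0],"gripper":-1},
    {"delta_rot":[0,0,0],"travel":[0.4,0.2,0],"gripper":-1},
    {"delta_rot":[0,0,0],"travel":[0.65,0.32,0],"gripper":-1},
    {"delta_rot":[0,0,0],"travel":[0.85,0.43,0],"gripper":-1},
    {"delta_rot":[0,0,0],"travel":[0.95,0.5,0],"gripper":-1},
    {"delta_rot":[0,0,0],"travel":[0.95,0.5,0],"gripper":-1},
    {"delta_rot":[0,0,0],"travel":[0.95,0.5,0],"gripper":-1},
  ],
)

```text
clock: 17.73
tool_pos: [0.6314, 0.164, 0.1205]
eef_rot: [0.708, 0.707, -0.001, 0.0]
contact_force: [-0.5, 0.2, -0.5]
opening: 0.553
```

```bash
python3 - <<'E'
from h import *
st=r.get_state();p=st['tool_pos'];print(p.round(4),R.from_quat(st['eef_rot']).as_matrix().round(4),st['contact_force'],st['opening'],st['clock'])
s=viewer.snapshot('top');o,M=cam(s);im=s['color'][...,::-1].copy()
def pr(p):
    q=M.T@(np.array(p)-o);return s['cx']+s['fx']*q[0]/-q[2],s['cy']+s['fy']*q[1]/q[2]
s2=viewer.snapshot('scene');im2=s2['color'][...,::-1]
cv2.imwrite('pics/s4.png',cv2.resize(im2[180:310,190:340],None,fx=4,fy=4,interpolation=cv2.INTER_CUBIC))
C=cloud(s)
m=(abs(C[...,2]-.058)<.006)&(C[...,0]>.6)&(C[...,0]<.68)&(C[...,1]>0)&(C[...,1]<.06)
print('knob top',C[m].mean(0),m.sum())
for l in('nest','slide_knob','disc'):
  for n in('top','scene'):
    print(l,n,[(round(d['conf'],2),at_z(s if n=='top' else s2,d['at'],{'nest':.015,'slide_knob':.058,'disc':.1}[l]).round(4)) for d in viewer.pinpoint(n,l)[:3]])
E
```

```text
[0.6314 0.164  0.1205] [[ 0.0015  1.     -0.0015]
 [ 1.     -0.0015 -0.0026]
 [-0.0026 -0.0015 -1.    ]] [-0.51358139  0.20276261 -0.54654841] 0.5531565157107995 17.725
knob top [nan nan nan] 0
nest top []
nest scene [(0.7, array([0.6344, 0.1854, 0.015 ]))]
slide_knob top []
slide_knob scene []
disc top []
disc scene [(0.77, array([0.6304, 0.1593, 0.1   ])), (0.56, array([0.4506, 0.0825, 0.1   ]))]<stdin>:10: RuntimeWarning: Mean of empty slice.
  ret = um.true_divide(
```

View pics/s4.png

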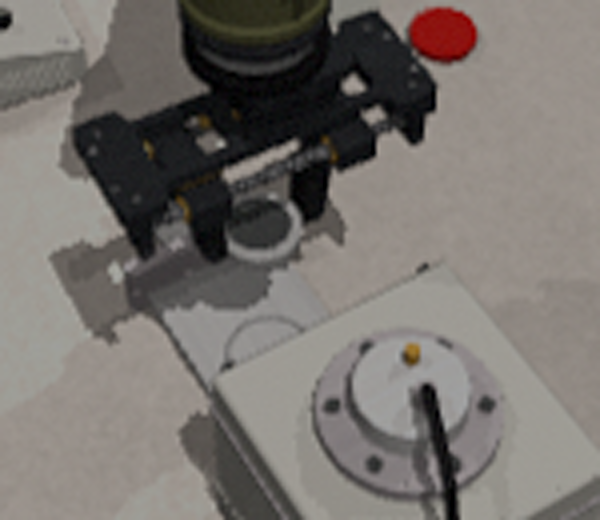

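Emit:
play_rows(
  commands=[
    {"delta_rot":[0,0,0],"travel":[0.05,0.01,0],"gripper":-1},
    {"delta_rot":[0,0,0],"travel":[0.11,0.017,0.1],"gripper":-1},
    {"delta_rot":[0,0,0],"travel":[0.11,0.017,0.25],"gripper":-1},
    {"delta_rot":[0,0,0],"travel":[0.11,0.017,0.4],"gripper":-1},
    {"delta_rot":[0,0,0],"travel":[0.11,0.017,0.5],"gripper":-1},
    {"delta_rot":[0,0,0],"travel":[0.11,0.017,0.5],"gripper":-1},
    {"delta_rot":[0,0,0],"travel":[0.11,0.017,0.5],"gripper":-1},
    {"delta_rot":[0,0,0],"travel":[0.11,0.017,0.5],"gripper":-1},
  ],
)

```text
clock: 19.12
tool_pos: [0.6353, 0.1835, 0.0469]
eef_rot: [0.707, 0.707, 0.001, 0.0]
contact_force: [-0.7, -0.3, -1.1]
opening: 0.554
```

```bash
python3 - <<'E'
from h import *
st=r.get_state();print(st['tool_pos'].round(4),R.from_quat(st['eef_rot']).as_matrix().round(4),st['contact_force'],st['opening'])
E
```

```text
[0.6353 0.1835 0.0469] [[-2.0e-04  1.0e+00  1.7e-03]
 [ 1.0e+00  2.0e-04  6.0e-04]
 [ 6.0e-04  1.7e-03 -1.0e+00]] [-0.71087963 -0.2878299  -1.11227428] 0.5535950740899827
```

Emit:
play_rows(
  commands=[
    {"delta_rot":[0,0,0],"travel":[-0.019,-0.009,0.05],"gripper":-1},
    {"delta_rot":[0,0,0],"travel":[-0.019,-0.009,0.105],"gripper":-1},
    {"delta_rot":[0,0,0],"travel":[-0.019,-0.009,0.105],"gripper":-1},
    {"delta_rot":[0,0,0],"travel":[-0.019,-0.009,0.105],"gripper":-1},
    {"delta_rot":[0,0,0],"travel":[-0.019,-0.009,0.105],"gripper":-1},
  ],
)

```text
clock: 19.75
tool_pos: [0.6334, 0.1806, 0.0304]
eef_rot: [0.707, 0.707, 0.0, 0.0]
contact_force: [0.1, -0.6, -0.8]
opening: 0.554
```

```bash
python3 - <<'E'
from h import *
st=r.get_state();print(st['tool_pos'].round(4),R.from_quat(st['eef_rot']).as_matrix().round(4),st['contact_force'],st['opening'])
E
```

```text
[0.6334 0.1806 0.0304] [[-6.e-04  1.e+00  4.e-04]
 [ 1.e+00  6.e-04  2.e-04]
 [ 2.e-04  4.e-04 -1.e+00]] [ 0.14251798 -0.63438763 -0.78723008] 0.5536584935966241
```

Now lower to the nest floor (TCP ≈ 0.0216), slowly, with 0.5 mm in x.

Emit:
play_rows(
  commands=[
    {"delta_rot":[0,0,0],"travel":[0,0.003,0.02],"gripper":-1},
    {"delta_rot":[0,0,0],"travel":[0,0.003,0.035],"gripper":-1},
    {"delta_rot":[0,0,0],"travel":[0,0.003,0.05],"gripper":-1},
    {"delta_rot":[0,0,0],"travel":[0,0.003,0.06],"gripper":-1},
    {"delta_rot":[0,0,0],"travel":[0,0.003,0.06],"gripper":-1},
    {"delta_rot":[0,0,0],"travel":[0,0.003,0.06],"gripper":-1},
  ],
)

```text
clock: 20.5
tool_pos: [0.6336, 0.1804, 0.0216]
eef_rot: [0.707, 0.707, -0.0, 0.0]
contact_force: [-1.0, -1.2, 5.8]
opening: 0.551
```

Emit:
play_rows(
  commands=[
    {"delta_rot":[0,0,0],"travel":[0,0,0],"gripper":0.2},
    {"delta_rot":[0,0,0],"travel":[0,0,0],"gripper":0.35},
    {"delta_rot":[0,0,0],"travel":[0,0,0],"gripper":0.35},
    {"delta_rot":[0,0,0],"travel":[0,0,-0.05],"gripper":0.35},
    {"delta_rot":[0,0,0],"travel":[0,0,-0.3],"gripper":0.35},
    {"delta_rot":[0,0,0],"travel":[-0.3,0,-0.6],"gripper":0.35},
    {"delta_rot":[0,0,0],"travel":[-0.7,0,-0.6],"gripper":0.35},
    {"delta_rot":[0,0,0],"travel":[-1,0.04,-0.6],"gripper":0},
    {"delta_rot":[0,0,0],"travel":[-1,0.04,-0.6],"gripper":0},
  ],
)

```text
clock: 21.62
tool_pos: [0.6405, 0.0234, 0.1115]
eef_rot: [0.71, 0.704, -0.001, 0.002]
contact_force: [0.9, 0.6, -0.9]
opening: 0.502
```

```bash
python3 - <<'E'
from h import *
st=r.get_state();print(st['tool_pos'].round(4),st['opening'],st['clock'])
s=viewer.snapshot('top');s2=viewer.snapshot('scene');im=s['color'][...,::-1];im2=s2['color'][...,::-1]
a=cv2.resize(im[100:210,130:260],(390*1,330));b=cv2.resize(im2[180:310,190:340],(390,338))[:330]
cv2.imwrite('pics/s5.png',np.hstack([a,b]))
for n,S in(('top',s),('scene',s2)):
    C=cloud(S);m=(abs(C[...,0]-.634)<.018)&(abs(C[...,1]-.181)<.018)
    q=C[m];q=q[(q[:,2]<.04)&(q[:,2]>.01)]
    print(n,len(q),np.median(q[:,2]),q.mean(0), np.linalg.lstsq(np.c_[q[:,:2]-q[:,:2].mean(0),np.ones(len(q))],q[:,2],rcond=None)[0])
E
```

```text
[0.6405 0.0234 0.1115] 0.5018360058862337 21.625
top 204 0.02743160692919122 [0.6341679  0.18112109 0.02730152] [-0.0003395  -0.01801062  0.02730152]
scene 107 0.02594883676311177 [0.63444486 0.17438861 0.02597277] [0.00092344 0.05263706 0.02597277]
```

View pics/s5.png

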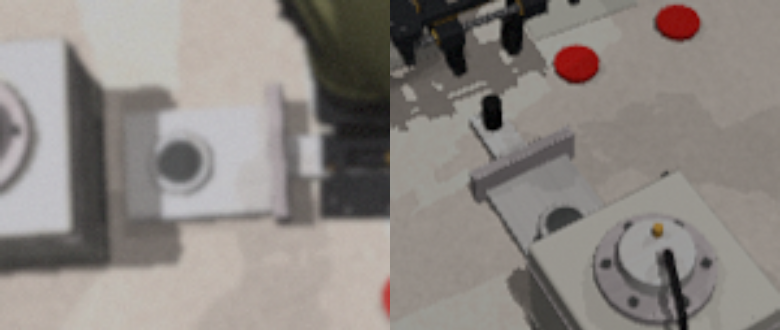

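Emit:
play_rows(
  commands=[
    {"delta_rot":[0,0,0],"travel":[0.03,0,0.1],"gripper":0},
    {"delta_rot":[0,0,0],"travel":[0.03,0,0.24],"gripper":0},
    {"delta_rot":[0,0,0],"travel":[0.03,0,0.24],"gripper":0},
    {"delta_rot":[0,0,0],"travel":[0.03,0,0.24],"gripper":0},
  ],
)

```text
clock: 22.22
tool_pos: [0.6396, 0.0354, 0.0747]
eef_rot: [0.707, 0.708, -0.0, -0.0]
contact_force: [-0.9, -0.0, -0.3]
opening: 0.5
```

Emit:
play_rows(
  commands=[
    {"delta_rot":[0,0,0],"travel":[0,0.004,0.13],"gripper":0},
    {"delta_rot":[0,0,0],"travel":[0,0.004,0.26],"gripper":0},
    {"delta_rot":[0,0,0],"travel":[0,0.004,0.26],"gripper":0},
    {"delta_rot":[0,0,0],"travel":[0,0.004,0.26],"gripper":-1},
    {"delta_rot":[0,0,0],"travel":[0,0.004,0.26],"gripper":-1},
    {"delta_rot":[0,0,0],"travel":[0,0.004,0.26],"gripper":-1},
    {"delta_rot":[0,0,0],"travel":[0,0.004,0.26],"gripper":-1},
  ],
  force=25,
)

```text
clock: 23.1
tool_pos: [0.6405, 0.035, 0.0368]
eef_rot: [0.707, 0.707, 0.0, 0.0]
contact_force: [-1.6, -0.0, 2.7]
opening: 0.223
```

Emit:
play_rows(
  commands=[
    {"delta_rot":[0,0,0],"travel":[0.05,-0.002,0],"gripper":-1},
    {"delta_rot":[0,0,0],"travel":[0.15,-0.007,0],"gripper":-1},
    {"delta_rot":[0,0,0],"travel":[0.27,-0.012,0],"gripper":-1},
    {"delta_rot":[0,0,0],"travel":[0.39,-0.017,0],"gripper":-1},
    {"delta_rot":[0,0,0],"travel":[0.51,-0.023,0],"gripper":-1},
    {"delta_rot":[0,0,0],"travel":[0.63,-0.028,0],"gripper":-1},
    {"delta_rot":[0,0,0],"travel":[0.74,-0.033,0],"gripper":-1},
    {"delta_rot":[0,0,0],"travel":[0.83,-0.037,0],"gripper":-1},
    {"delta_rot":[0,0,0],"travel":[0.9,-0.04,0],"gripper":-1},
    {"delta_rot":[0,0,0],"travel":[0.95,-0.042,0],"gripper":-1},
    {"delta_rot":[0,0,0],"travel":[0.98,-0.043,0],"gripper":-1},
    {"delta_rot":[0,0,0],"travel":[0.98,-0.043,0],"gripper":-1},
  ],
)

```text
clock: 24.6
tool_pos: [0.6341, 0.1749, 0.0367]
eef_rot: [0.708, 0.706, -0.004, 0.004]
contact_force: [-3.2, -11.1, 10.6]
opening: 0.224
```

Emit:
play_rows(
  commands=[
    {"delta_rot":[0,0,0],"travel":[0.03,-0.001,0],"gripper":-1},
    {"delta_rot":[0,0,0],"travel":[0.03,-0.001,0],"gripper":-1},
    {"delta_rot":[0,0,0],"travel":[0.03,-0.001,0],"gripper":-1},
  ],
)

```text
clock: 24.98
tool_pos: [0.6341, 0.175, 0.0367]
eef_rot: [0.709, 0.705, -0.007, 0.005]
contact_force: [-3.6, -16.5, 14.8]
opening: 0.225
```

Emit:
play_rows(
  commands=[
    {"delta_rot":[0,0,0],"travel":[-0.06,0,0],"gripper":-1},
    {"delta_rot":[0,0,0],"travel":[-0.06,0,0],"gripper":-1},
    {"delta_rot":[0,0,0],"travel":[-0.06,0,0],"gripper":-0.2},
    {"delta_rot":[0,0,0],"travel":[-0.06,0,0],"gripper":0},
    {"delta_rot":[0,0,0],"travel":[-0.06,0,-0.2],"gripper":0},
    {"delta_rot":[0,0,0],"travel":[-0.06,0,-0.5],"gripper":0},
    {"delta_rot":[0,0,0],"travel":[-0.4,0,-0.8],"gripper":-0.5},
    {"delta_rot":[0,0,0],"travel":[-0.8,0,-0.9],"gripper":-1},
    {"delta_rot":[0,0,0],"travel":[-1,0,-0.9],"gripper":-1},
    {"delta_rot":[0,0,0],"travel":[-1,0,-0.9],"gripper":-1},
  ],
)

```text
clock: 26.22
tool_pos: [0.634, 0.0324, 0.171]
eef_rot: [0.709, 0.705, -0.001, 0.001]
contact_force: [-0.2, 0.7, 0.4]
opening: 0.07
```

```bash
python3 - <<'E'
from h import *
st=r.get_state();print(st['tool_pos'].round(4),st['opening'],st['clock'])
s=viewer.snapshot('top');s2=viewer.snapshot('scene')
for n,S in(('top',s),('scene',s2)):
    C=cloud(S)
    m=(abs(C[...,2]-.058)<.006)&(C[...,0]>.6)&(C[...,0]<.68)&(C[...,1]>.14)&(C[...,1]<.21)
    print(n,'knob',C[m].mean(0) if m.any() else None,m.sum())
    m=(abs(C[...,0]-.685)<.04)&(abs(C[...,1]+.268)<.04); g=S['color'].max(-1)
    h=C[...,2]-(.2985*C[...,0]-.0121*C[...,1]-.14986)
    if n=='top':
        hi=m&(h>.012)&(g<70); print('cap',hi.sum(),C[hi].mean(0),np.percentile(C[hi],[5,95],axis=0),h[hi].mean(),np.percentile(h[m],[5,50,75,90,95,99]))
        v,u=np.nonzero(hi);print('px',u.mean(),v.mean(),at_z(S,(u.mean(),v.mean()),.078))
    else:
        hi=m&(g<70)&(h>.008); print('cap',hi.sum(),C[hi].mean(0),h[hi].mean())
    print([(round(d['conf'],2),np.round(d['at'],1),at_z(S,d['at'],.078).round(4)) for d in viewer.pinpoint(n,'start_top')[:2]])
im=s['color'][...,::-1];im2=s2['color'][...,::-1]
a=cv2.resize(im[90:160,330:410],(400,350),interpolation=cv2.INTER_CUBIC);b=cv2.resize(im2[180:310,190:340],(400,346))
cv2.imwrite('pics/s6.png',np.hstack([a[:346],b]))
E
```

```text
[0.634  0.0324 0.171 ] 0.07008320633671788 26.225
top knob [0.63334631 0.17435916 0.05826088] 58
cap 90 [ 0.68607573 -0.2754001   0.08114141] [[ 0.67713308 -0.2855928   0.07699168]
 [ 0.69515756 -0.26495951  0.08573592]] 0.02287546172944918 [-0.00319108  0.00081203  0.00570641  0.01713778  0.02251858  0.02574731]
px 379.23333333333335 121.82222222222222 [ 0.68703078 -0.27625166  0.078     ]
[]
scene knob [0.63665585 0.17956634 0.0559949 ] 51
cap 69 [ 0.69095064 -0.26855579  0.07568721] 0.016048916246235
[(0.56, array([166.6, 150.2]), array([ 0.6964, -0.2687,  0.078 ]))]
```

View pics/s6.png

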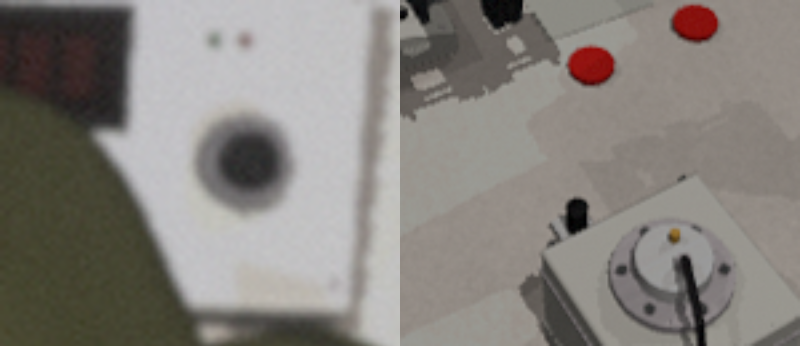

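Emit:
play_rows(
  commands=[
    {"delta_rot":[0,0,0],"travel":[-0.3,0.05,0],"gripper":-1},
    {"delta_rot":[0,0,0],"travel":[-0.65,0.1,0],"gripper":-1},
    {"delta_rot":[0,0,0],"travel":[-1,0.13,0],"gripper":-1},
    {"delta_rot":[0,0,0],"travel":[-1,0.13,0],"gripper":-1},
  ],
)

```text
clock: 26.92
tool_pos: [0.6534, -0.1188, 0.1703]
eef_rot: [0.709, 0.705, -0.001, 0.001]
contact_force: [0.4, 0.8, 0.3]
opening: 0.007
```

Emit:
play_rows(
  commands=[
    {"delta_rot":[-0.03,0,0],"travel":[-0.3,0.05,0],"gripper":-1},
    {"delta_rot":[-0.06,0,0],"travel":[-0.65,0.1,0],"gripper":-1},
    {"delta_rot":[-0.0923,0,0],"travel":[-1,0.13,0],"gripper":-1},
    {"delta_rot":[-0.0923,0,0],"travel":[-1,0.13,0.1],"gripper":-1},
    {"delta_rot":[-0.0923,0,0],"travel":[-1,0.13,0.2],"gripper":-1},
    {"delta_rot":[-0.0923,0,0],"travel":[-1,0.13,0.2],"gripper":-1},
    {"delta_rot":[-0.0923,0,0],"travel":[-1,0.13,0.2],"gripper":-1},
  ],
)

```text
clock: 27.8
tool_pos: [0.6741, -0.2609, 0.1416]
eef_rot: [0.698, 0.701, 0.103, 0.102]
contact_force: [0.6, -0.6, 0.4]
opening: 0.002
```

```bash
python3 - <<'E'
from h import *
st=r.get_state();p=st['tool_pos'];M=R.from_quat(st['eef_rot']).as_matrix();print(p.round(4),M.round(3),st['contact_force'])
t=np.array([.686,-.273,.079]);n=np.array([-.287,.01,.958])
print('to 20mm above cap',tool(t+.02*n-p).round(3),'to cap',tool(t-p).round(3))
E
```

```text
[ 0.6741 -0.2609  0.1416] [[-0.004  0.958  0.287]
 [ 1.     0.003  0.002]
 [ 0.001  0.287 -0.958]] [ 0.56052294 -0.61736053  0.43570437]
to 20mm above cap [-0.08  -0.044  0.289] to cap [-0.081 -0.044  0.422]
```

Emit:
play_rows(
  commands=[
    {"delta_rot":[0,0,0],"travel":[-0.08,-0.044,0.1],"gripper":-1},
    {"delta_rot":[0,0,0],"travel":[-0.08,-0.044,0.25],"gripper":-1},
    {"delta_rot":[0,0,0],"travel":[-0.08,-0.044,0.3],"gripper":-1},
    {"delta_rot":[0,0,0],"travel":[-0.08,-0.044,0.3],"gripper":-1},
    {"delta_rot":[0,0,0],"travel":[-0.08,-0.044,0.3],"gripper":-1},
  ],
)

```text
clock: 28.42
tool_pos: [0.6799, -0.2753, 0.0966]
eef_rot: [0.699, 0.7, 0.103, 0.102]
contact_force: [-0.5, 0.0, -0.5]
opening: 0.01
```

```bash
python3 - <<'E'
from h import *
st=r.get_state();p=st['tool_pos'];print(p.round(4),st['contact_force'])
t=np.array([.686,-.273,.079]);print('to cap',tool(t-p).round(3))
s=viewer.snapshot('scene');im=s['color'][...,::-1]
cv2.imwrite('pics/s7.png',cv2.resize(im[90:210,110:240],None,fx=5,fy=5,interpolation=cv2.INTER_CUBIC))
E
```

```text
[ 0.6799 -0.2753  0.0966] [-0.53545433  0.01655046 -0.51459385]
to cap [0.015 0.005 0.124]
```

View pics/s7.png

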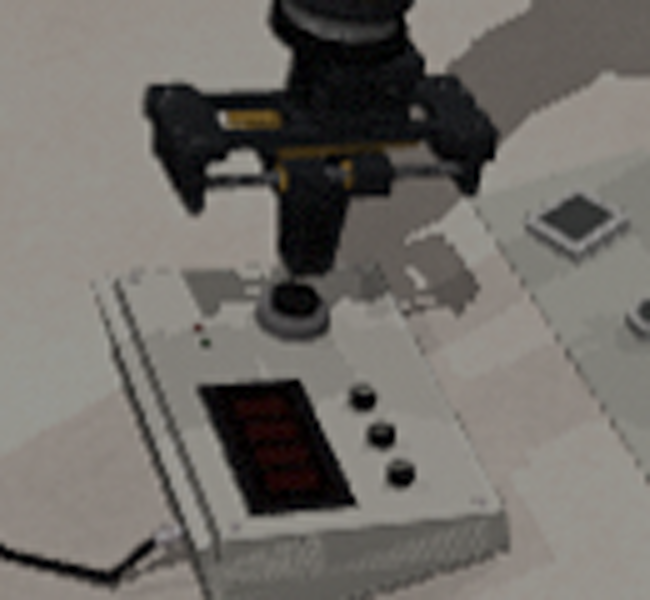

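Emit:
play_rows(
  commands=[
    {"delta_rot":[0,0,0],"travel":[0.01,0.013,0.06],"gripper":-1},
    {"delta_rot":[0,0,0],"travel":[0.01,0.013,0.11],"gripper":-1},
    {"delta_rot":[0,0,0],"travel":[0.01,0.013,0.15],"gripper":-1},
    {"delta_rot":[0,0,0],"travel":[0.01,0.013,0.18],"gripper":-1},
    {"delta_rot":[0,0,0],"travel":[0.01,0.013,0.2],"gripper":-1},
    {"delta_rot":[0,0,0],"travel":[0.01,0.013,0.2],"gripper":-1},
    {"delta_rot":[0,0,0],"travel":[0.01,0.013,0.2],"gripper":-1},
  ],
)

```text
clock: 29.35
tool_pos: [0.6886, -0.2739, 0.0745]
eef_rot: [0.7, 0.7, 0.101, 0.103]
contact_force: [-27.5, 6.1, 47.6]
opening: 0.004
```

Emit:
play_rows(
  commands=[
    {"delta_rot":[0,0,0],"travel":[0,0,-0.05],"gripper":-1},
    {"delta_rot":[0,0,0],"travel":[0,0,-0.2],"gripper":-1},
    {"delta_rot":[0,0,0],"travel":[0,0,-0.5],"gripper":-1},
    {"delta_rot":[0,0,0],"travel":[0,0,-0.8],"gripper":-1},
    {"delta_rot":[0,0,0],"travel":[0.6,0,-1],"gripper":-1},
    {"delta_rot":[0,0,0],"travel":[1,0,-1],"gripper":-1},
    {"delta_rot":[0,0,0],"travel":[1,0,-1],"gripper":-1},
  ],
)

```text
clock: 30.22
tool_pos: [0.6471, -0.119, 0.2134]
eef_rot: [0.698, 0.702, 0.104, 0.102]
contact_force: [-0.5, -0.7, -0.5]
opening: 0.008
```

```bash
python3 - <<'E'
from h import *
s=viewer.snapshot('top');s2=viewer.snapshot('scene')
st=r.get_state();print(st['tool_pos'].round(4),st['contact_force'])
for n,S in(('top',s),('scene',s2)):
    C=cloud(S);g=S['color'].max(-1)
    m=(abs(C[...,0]-.687)<.012)&(abs(C[...,1]+.272)<.012)&(g<70)
    print(n,'cap',m.sum(),C[m].mean(0) if m.any() else 0)
    for l in('small_disc','square','pot'):
        for d in viewer.outline_of(n,l)[:1]: print(l,round(d['conf'],2),np.median(C[d['pixels']],0).round(3))
im=s2['color'][...,::-1]; cv2.imwrite('pics/s8.png',cv2.resize(im[90:350],None,fx=1.5,fy=1.5))
E
```

```text
[ 0.6474 -0.1184  0.2132] [-0.31865559  0.15333297 -0.03844294]
top cap 0 0
small_disc 0.66 [ 0.474 -0.227  0.015]
pot 0.7 [0.405 0.36  0.06 ]
scene cap 48 [ 0.68810091 -0.26864927  0.07520556]
small_disc 0.57 [ 0.477 -0.217  0.011]
square 0.71 [ 0.484 -0.328  0.011]
pot 0.87 [0.419 0.379 0.058]
```

View pics/s8.png

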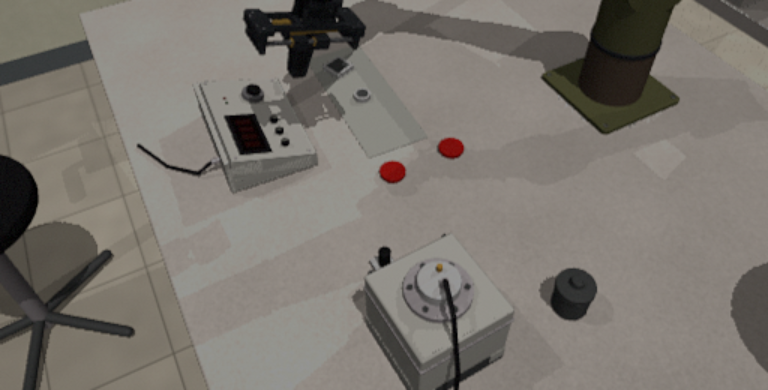

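```bash
python3 -c "
from h import *
print(r.finish_job())"
```

```text
the job is handed in; nothing more can be done
None
```

The job is done and handed in at about 30 s of the 72 s allowed; no verdict was reported.

- **Slide out:** I pulled the slide out by its knob until it met its stop. The pull force rose to 17 N and the knob did not move further.
- **Disc in the nest:** I centred the disc with two squeezes at right angles, lowered it into the nest and released it. The top camera then read the disc's top at 27.4 mm; a fully seated disc would be at 27 mm.
- **Slide home:** I pushed the slide in 140.0 mm, the full travel. The force rose to 16 N with no further movement.
- **Start button:** I pressed it along its own axis and then moved well clear. Its cap read back at about its height before the press.

The last camera look showed the small disc and the pot close to where they started, and the square and the red look-alikes where they were in the picture. The arm was touching nothing.

Not everything agreed or could be checked:
- **Camera disagreement:** The two cameras differed by up to about 12 mm on positions. I relied on the arm's own contact measurements instead.
- **Button press force:** It reached about 55 N, harder than I intended. I took that as the button being fully down, because button travel could not be read directly.
- **Missing top-camera readings:** In the last look the top camera did not pick up the button cap or the square, so those rest on the other camera alone.

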